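Hold a camera post against its sprung stop for bolting

ROBOT

A 6-joint arm with a two-finger parallel gripper is mounted at the origin on the work surface. World frame = base frame: x ahead of the robot, y to its left, z up, the work surface at z = 0. Lengths are in mm, angles in rad, forces in N, time in s.
With the tool pointing down it reaches from about 350 to 925 mm from the base axis. Payload 6.4 kg.
Tool frame: the origin (TCP) lies midway between the tips of the shut fingers; the grasp point (between the pads) lies 19 mm behind it; z points along the fingers, x is the direction in which the jaws open and shut, and the axes are right-handed (so a half turn about z gives the same grasp; the last joint's range is limited). The gripper opens to 85 mm and grips with 20 to 120 N. Pads are 22 mm wide; open, the fingers measure 114 mm over their backs; the gripper's body (76 mm by 85 mm) begins 54 mm behind the grasp point. The pads swing forward as they close: fully open they stand 13 mm farther back than shut.
Start: joints at [-1.322, 0.245, 1.558, -0, 1.339, -0.174], TCP at [266.711, -592.773, 231.29] pointing down, gripper open.
Joint ranges: [-3.13, 3.13], [-1.02, 2.26], [0.13, 2.54], [-0.95, 4.09], [0.21, 2.88], [-2.74, 2.74]. Speed limits (rad/s): [2.57, 2.57, 3.14, 3.14, 3.14, 3.14].

INTERFACE

Orientations are given as a rotation vector (axis times angle).
In Python, from cell import * gives the robot as it stands.
- The arm moves only by the tool move_arm, never from a script. Its arguments are lists of equal length, an entry for each row: "travel": the shift along the tool's x, y, z scaled (see below), a list of three; "twist": the turn, a rotation vector about the tool's x, y, z scaled (see below), a list of three; "claw": the closure, from -1 (fully open) to 1 (shut). A call has 1 to 12 rows; each row is the pose to reach, as a shift and turn from the pose commanded when the call began, along the tool's axes at that moment, turning the shorter way round; what a row does not reach only later rows make up. The controller multiplies each number of a shift by 250 mm and each number of a turn by 180 degrees. A row lasts 1/8 s, in which the tool goes at most 62.5 mm and 10.7 degrees, less where a joint would pass 70% of its speed; a pose out of reach is approached as far as the arm can. A call with a number of a shift or a turn outside -1 to 1 is refused whole. A call with a gripper value outside its range is refused whole. The fingers move at their own pace and stop on an object; the grip force is fixed at half the most. Time passes only in rows, so rows that repeat a pose let the fingers close. It gives the time, the measured TCP pose, the force and the opening at its end, in the units of the state.
- get_state(): the state, without advancing time (a new reading comes with each control period).
- camera(name): name is "scene" or "top"; returns (picture, depth): 384x512x3 uint8, red, green, blue; 384x512 float32, mm along the optical axis (not along the pixel's ray), 0 where there is no reading.
- camera_info(name): a dict with "mtx" (3x3 intrinsics, pixels), "R" (3x3) and "t" (3): a world point X has camera coordinates R X + t. Camera axes: x right, y down, z forward; pixel columns grow to the right and rows downward; lengths in mm; the calibration is good to about 2 mm. A picture is of the moment at which its call begins. camera_info takes no time and is no camera call.
- close_job(): hands the job in, once; it reports no verdict.
The state is a dict: "time": time; "joint_positions": joint angles; "joint_vel": joint speeds; "joint_efforts": joint torques, N m; "eef_pos": TCP position; "tcp_rot": TCP orientation; "force": force on the tool from outside, world axes, zero at the start; "moment": the same for the moment, N m; "finger_gap": finger opening in mm.
Only numpy, scipy, OpenCV 4.12 (cv2) and the standard library are available. Lean on these libraries where they do the work, as an engineer would, in place of code of your own. Each camera call takes 0.05 s, during which the arm holds its last target. There are 200 camera calls.

TASK

Take the taller of the two black camera posts and set its foot flat on the steel fixture plate, between the two guide ribs, with its red knob away from the stop block. Push it squarely against the sprung pad with about 10 N, which presses the pad about halfway in, never more than 20 N, and finish still gripping the post and holding that push steadily, so that a colleague can bolt it down. Leave the short post, the bottle, the lens and the screwdriver where they are.

Things in the scene. Friction and masses are not known exactly. Their poses are not given: they have to be found in the camera images.
- tall_mid (a point): Centre of the tall camera post's upright (loose, black). The upright is 30 mm along x by 24 mm along y and rises to 90 mm above the foot's underside; this point is 55 mm above the underside, on the upright's axis. The foot reaches 65 mm ahead of it (+x) and 35 mm behind (-x). Grip across the 24 mm (along y) at about this point. +x is the end that meets the pad; z up.
- tall_post: The tall camera post as a whole, 0.45 kg give or take 30 percent: foot 100 x 50 x 20 mm (x, y, z), upright centred 15 mm behind the foot's middle (-x). Origin: middle of the foot's underside. A small red knob, 16 mm across, sticks 12 mm out of the upright's -x face, 38 mm above the underside.
- short_mid (a point): The short camera post, not to be moved: same foot, upright and knob, but only 50 mm tall in all; the point is on the upright's axis, 35 mm above the underside.
- fixture: Fixture screwed to the table: steel plate 220 x 110 x 10 mm (x, y, z), origin at the middle of its underside. Two guide ribs along x, centred at y = -35 and +35 mm, 8 mm high and wide, x = -105 to +5 mm, leave a 62 mm channel for the foot. Stop block at the +x end: 90 mm wide, x = 75 to 100 mm, top 44 mm above the table. The foot is pushed in +x, on y = 0, against the sprung pad.
- pad_face (a point): Middle of the sprung pad's front face, which looks to the fixture's -x; it moves with the pad. The pad is 60 mm wide and 20 mm high, its face at x = 45 mm of the fixture when free, its centre 23 mm above the table.
- pad (a joint): Travel of the sprung pad in m: 0 free, growing as it is pressed towards the block (fixture +x), 0.020 at its end. Spring of 1000 N/m without preload: 10 N at 0.010.
- bottle: Clear plastic bottle, 56 mm across, 140 mm tall, not to be moved. Origin under its centre.
- lens: Black stepped lens barrel standing upright, 38 mm across, 50 mm tall, not to be moved. Origin under its centre.
- driver: Screwdriver, 180 mm long, lying down, not to be moved.
There are look-alikes about, which are no part of the job. What is shaped like the tall_post but blue or yellow is not meant.

How it is judged:
By the outcome, as a careful person would: the job done as asked, in the order asked, and still so for the second after the job is handed in, while the arm keeps its last pose, push and grip.
It also fails if it takes over 45 s, if anything falls off the work surface, if the arm or the gripper's body presses on something with over 40 N, if the wrist force passes 120 N, or if a joint passes its speed limit or range.

## Working session

There is one attempt and no reset: what is moved stays moved. The work goes in short steps, Python scripts to look and compute and a tool call to move; the robot and the scene stay as the last step left them, time stands still between calls to the robot, and variables do not carry over. Pictures are saved under pics/ and viewed, about 8 in all and at most 12, crops included, and the job is handed in when it is done.

Besides the shell and the picture viewer there is one more tool, called as a command line: name --argument value ..., lists and objects as JSON in quotes. move_arm: Moves the arm, as the interface text tells. Shifts and turns lie within -1 to 1; 1 stands for 250 mm of shift or 180 degrees of turn. Its arguments: {"type":"object","properties":{"travel":{"type":"array"},"twist":{"type":"array"},"claw":{"type":"array"}},"required":["travel","twist","claw"]}

```bash
mkdir -p pics; ls; python3 - <<'E'
from cell import *
import cv2, numpy as np
for n in ("top","scene"):
    p,d=camera(n); cv2.imwrite(f"pics/{n}0.png",cv2.resize(p[:,:,::-1],None,fx=1.5,fy=1.5)); np.savez(f"{n}0.npz",p=p,d=d)
    i=camera_info(n); print(n,i["mtx"].tolist(),i["R"].round(4).tolist(),i["t"].round(1).tolist())
s=get_state(); print(s)
E
```

```text
pics
top [[360.48610175604176, 0.0, 255.88845634666606], [0.0, 360.48610175604176, 189.1231423995336], [0.0, 0.0, 1.0]] [[0.0137, -0.9996, 0.0251], [-0.9929, -0.0165, -0.1174], [0.1177, -0.0233, -0.9928]] [-0.3, 584.7, 1253.2]
scene [[370.51941366466633, 0.0, 262.19741404594134], [0.0, 370.51941366466633, 190.29627448100504], [0.0, 0.0, 1.0]] [[0.5592, 0.829, 0.0095], [0.7055, -0.4698, -0.5306], [-0.4354, 0.3034, -0.8476]] [-329.0, -379.8, 1380.2]
{'time': 0.1, 'joint_positions': array([-1.32207757e+00,  2.45760903e-01,  1.55892049e+00, -2.41311688e-05,
        1.33869813e+00, -1.74104814e-01]), 'joint_vel': array([-8.11544491e-05, -1.08572804e-03, -1.68062553e-03, -1.41684879e-03,
       -1.08273647e-03, -1.20651275e-03]), 'joint_efforts': array([-3.99582759e-04, -4.30678260e+01, -3.27128255e+01, -1.10464698e-04,
        2.86898336e-03,  4.24451088e-06]), 'eef_pos': array([ 266.58755108, -592.25245334,  230.26459625]), 'tcp_rot': array([-2.63712871e+00,  1.70517582e+00,  2.08166198e-03]), 'force': array([-0.29755958, -0.15360017,  0.05379434]), 'moment': array([ 0.03430261, -0.02980638, -0.0063705 ]), 'finger_gap': 85.41990344464237}
```

View pics/top0.png

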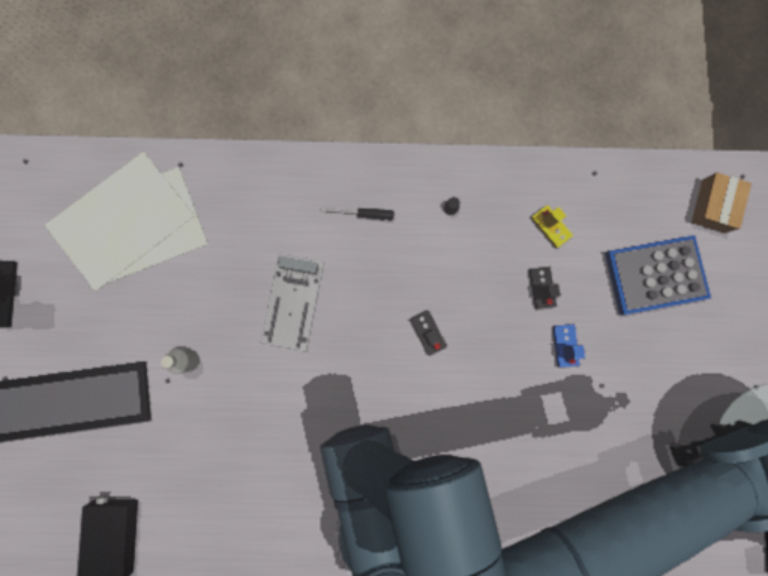

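View pics/scene0.png

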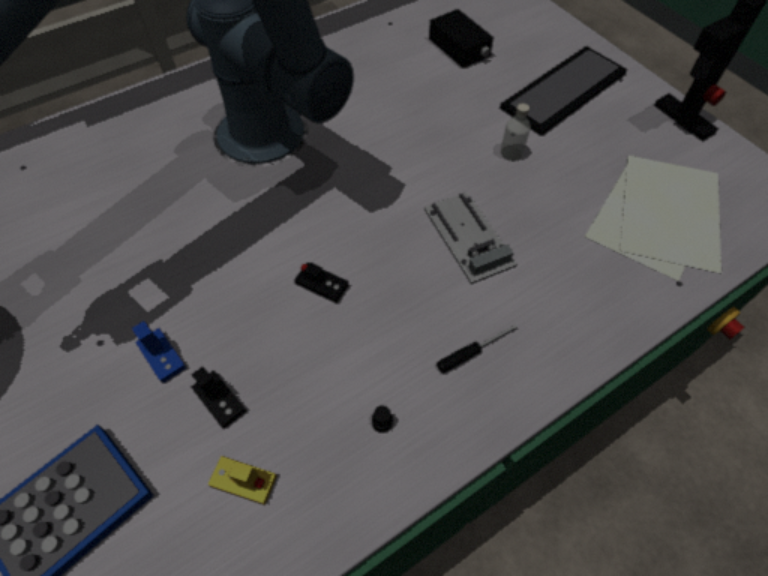

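The top view shows a tall black post at about (543,288), with its upright leaning outward and its knob towards −x. The short post is at (428,332), and the fixture at (292,302) has its stop block at the image-top end. Next I'll measure the tall post and the fixture.

```bash
cat > h.py <<'E'
from cell import *
import cv2, numpy as np
def cloud(n,p,d):
    i=camera_info(n); K,R,t=i["mtx"],np.array(i["R"]),np.array(i["t"])
    v,u=np.mgrid[:d.shape[0],:d.shape[1]]
    c=np.stack([(u-K[0][2])/K[0][0]*d,(v-K[1][2])/K[1][1]*d,d],-1)
    W=(c-t)@R; W[d==0]=np.nan
    return W
def ray(n,uv,z):
    i=camera_info(n); K,R,t=np.array(i["mtx"]),np.array(i["R"]),np.array(i["t"])
    uv=np.atleast_2d(uv).astype(float); r=np.c_[uv,np.ones(len(uv))]@np.linalg.inv(K).T@R
    C=-R.T@t; return C+r*((z-C[2])/r[:,2])[:,None]
def proj(n,X):
    i=camera_info(n); c=np.atleast_2d(X)@np.array(i["R"]).T+np.array(i["t"]); q=c@np.array(i["mtx"]).T; return q[:,:2]/q[:,2:]
E
python3 - <<'E'
from h import *
ims=[]
for n,cs in (("top",[(335,165,400,230),(165,160,225,240)]),("scene",[(120,235,170,290),(275,120,350,190)])):
    f=np.load(f"{n}0.npz"); p,d=f["p"],f["d"]; W=cloud(n,p,d)
    for a,b,c,e in cs:
        ims.append(cv2.resize(p[b:e,a:c,::-1],(400,300),interpolation=cv2.INTER_CUBIC))
    x=W.reshape(-1,3); dark=(p.max(-1)<75).ravel()
    g=p.astype(int).max(-1).ravel()
    a=cs[0]; m=np.zeros(d.shape,bool); m[a[1]:a[3],a[0]:a[2]]=1; m=m.ravel()&(x[:,2]>10)
    sat=(p.max(-1).astype(int)-p.min(-1)).ravel(); m&=(sat<40)
    foot=m&(abs(x[:,2]-20)<6); up=m&(x[:,2]>80)
    print(n,"foot",foot.sum(),cv2.minAreaRect(x[foot][:,:2].astype(np.float32)),"up",up.sum(),x[up].mean(0) if up.any() else 0, np.nanmax(x[m][:,2]))
    a=cs[1]; m=np.zeros(d.shape,bool); m[a[1]:a[3],a[0]:a[2]]=1; m=m.ravel()
    pl=m&(abs(x[:,2]-10)<4); bl=m&(x[:,2]>39)&(x[:,2]<50)
    print(" plate",pl.sum(),cv2.minAreaRect(x[pl][:,:2].astype(np.float32)),"block",bl.sum(),cv2.minAreaRect(x[bl][:,:2].astype(np.float32)),x[bl].mean(0))
    t=m&(x[:,2]<5);print(" table z",np.median(x[t][:,2]))
cv2.imwrite("pics/c0.png",np.vstack([np.hstack(ims[:2]),np.hstack(ims[2:])]))
E
```

```text
top foot 291 ((565.77685546875, -387.9037170410156), (228.82313537597656, 75.1805648803711), 5.467013835906982) up 65 [ 568.67843359 -378.21196895   88.65053907] 94.22640254813676
 plate 1222 ((547.0676879882812, 235.64791870117188), (276.4234924316406, 208.87205505371094), 5.459794998168945) block 171 ((626.1334228515625, 215.6098175048828), (89.1275405883789, 25.243925094604492), 80.70494079589844) [626.08709527 215.02830106  43.41045627]
 table z -0.801564792152974
scene foot 539 ((555.9015502929688, -381.8123474121094), (158.83079528808594, 50.07837677001953), 8.078781127929688) up 124 [ 572.26756337 -379.66430579   89.66073759] 94.39285481929483
 plate 1221 ((536.9431762695312, 238.5729522705078), (147.2192840576172, 236.23635864257812), 85.84535217285156) block 216 ((628.1525268554688, 215.31002807617188), (90.77841186523438, 27.196237564086914), 82.23011779785156) [628.46033579 214.3829835   43.85032163]
 table z 0.30920819402644845
```

View pics/c0.png

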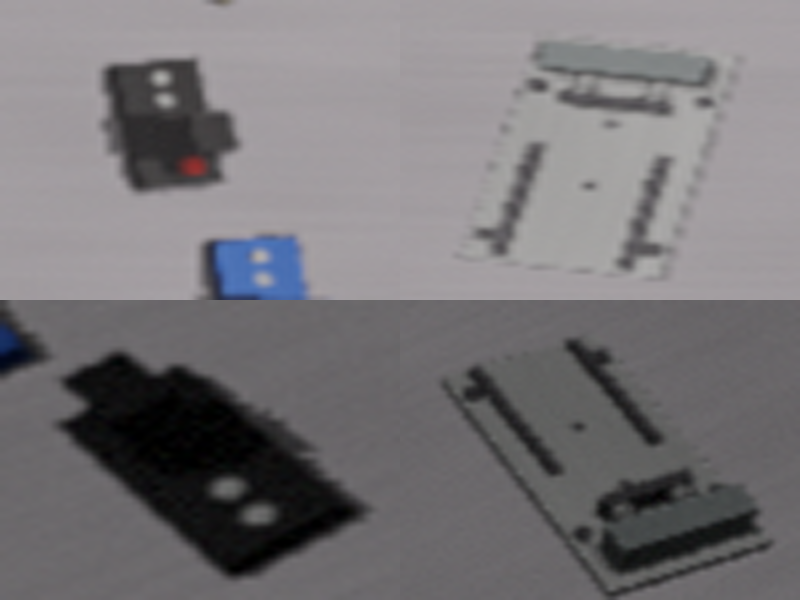

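The crops confirm the layout: the tall post has its red knob towards −x, and the fixture's block sits at its far +x end. The ribs are visible in both views. Next I'll refine the axes by ray casting.

```bash
python3 - <<'E'
from h import *
def ang(P,ref):
    P=P-P.mean(0); w,v=np.linalg.eigh(P.T@P); a=v[:,1]; a=a*np.sign(a@ref); return np.degrees(np.arctan2(a[1],a[0]))
X=np.array([1,0.]);Y=np.array([0,1.])
for n,cp,cf in (("top",(335,165,400,212),(165,160,225,240)),("scene",(120,235,170,290),(275,120,350,190))):
    f=np.load(f"{n}0.npz"); p,d=f["p"],f["d"]; W=cloud(n,p,d); g=p.max(-1).astype(int)
    sat=g-p.min(-1)
    def sub(c): m=np.zeros(d.shape,bool); m[c[1]:c[3],c[0]:c[2]]=1; return m
    # post foot by colour component + height
    bg=np.median(g[sub(cp)])
    m=sub(cp)&(g<0.62*bg)
    k,l,s,c=cv2.connectedComponentsWithStats(m.astype(np.uint8)); j=1+np.argmax(s[1:,4]); m=l==j
    for z0,z1,zz in((14,26,20),(84,96,90)):
        q=m&(W[...,2]>z0)&(W[...,2]<z1)
        if zz==20: q=cv2.erode(q.astype(np.uint8),np.ones((2,2)))>0
        v,u=np.nonzero(q); P=ray(n,np.c_[u,v],zz)[:,:2].astype(np.float32); print(n,"post z",zz,len(P),cv2.minAreaRect(P),ang(P.astype(float),X),"c",P.mean(0))
    # knob
    r=sub(cp)&(p[...,0]>1.8*p[...,1].astype(int))&(p[...,0]>60)
    if r.any(): v,u=np.nonzero(r); print(" knob",ray(n,[[u.mean(),v.mean()]],38+5),np.c_[u,v].mean(0))
    # block
    q=sub(cf)&(W[...,2]>38)&(W[...,2]<50); v,u=np.nonzero(q); P=ray(n,np.c_[u,v],44)[:,:2]; print(" block",cv2.minAreaRect(P.astype(np.float32)),ang(P,Y)-90,P.mean(0))
    # ribs
    q=sub(cf)&(g<0.72*np.median(g[sub(cf)]))
    k,l,s,c=cv2.connectedComponentsWithStats(q.astype(np.uint8),connectivity=8)
    for j in range(1,k):
        if s[j,4]>25:
            v,u=np.nonzero(l==j); P=ray(n,np.c_[u,v],18)[:,:2]; r=cv2.minAreaRect(P.astype(np.float32)); print(" dark",s[j,4],P.mean(0),ang(P,X),r)
    # plate outline: bright plate
    q=sub(cf)&(abs(W[...,2]-10)<3.5)
    q=cv2.morphologyEx(q.astype(np.uint8),cv2.MORPH_OPEN,np.ones((3,3))); k,l,s,c=cv2.connectedComponentsWithStats(q); j=1+np.argmax(s[1:,4])
    v,u=np.nonzero(l==j); P=ray(n,np.c_[u,v],10)[:,:2]; print(" plate",s[j,4],cv2.minAreaRect(P.astype(np.float32)),ang(P,X))
E
```

```text
top post z 20 155 ((582.6386108398438, -377.32379150390625), (93.17596435546875, 46.19611740112305), 8.932674407958984) 1.0157374241575106 c [ 585.8335  -371.53738]
top post z 90 59 ((567.6392822265625, -377.8820495605469), (27.653600692749023, 24.283958435058594), 0.951008141040802) 7.593036280491911 c [ 568.50824 -378.0066 ]
 knob [[ 549.33562963 -383.05349599   43.        ]] [365.71428571 200.5       ]
 block ((625.784423828125, 215.3545379638672), (89.63676452636719, 25.259775161743164), 80.87564849853516) -9.510397983896254 [625.87983836 215.39565599]
 dark 43 [616.87060576 209.47679906] 85.82972242021945 ((616.418212890625, 215.85275268554688), (18.119457244873047, 90.11761474609375), 3.3270328044891357)
 dark 60 [590.80353676 221.53345228] 79.26329798178782 ((591.6942749023438, 220.89385986328125), (59.985286712646484, 14.890541076660156), 81.41781616210938)
 dark 69 [493.44868116 272.14625764] -11.07535681459005 ((498.95068359375, 274.43121337890625), (15.401493072509766, 105.24894714355469), 80.24423217773438)
 dark 66 [480.90703227 201.49233636] -6.72283375719492 ((484.5666
[... 594 characters left out ...]
1.5777816772461, 28.252431869506836), 80.63786315917969) -9.253857962328794 [628.75385084 213.78358175]
 dark 116 [497.45885222 271.12551928] -10.956317116703355 ((498.7662353515625, 272.2611083984375), (21.385108947753906, 112.9428482055664), 77.64163970947266)
 dark 241 [539.21107219 189.63765285] -2.827181781288779 ((555.3841552734375, 185.11968994140625), (236.2336883544922, 102.95323181152344), 11.244941711425781)
 dark 432 [613.16898676 218.23858925] 86.22724819726695 ((607.785400390625, 221.11581420898438), (102.5812759399414, 73.79035186767578), 79.64478302001953)
 plate 735 ((510.75, 226.384521484375), (160.03916931152344, 113.36766052246094), 2.7460973262786865) -15.870450958648627
```

```bash
cat >> h.py <<'E'
from scipy.spatial.transform import Rotation as Ro
def down(a):  # tool pointing down, tool x at world angle a (deg)
    c,s=np.cos(np.radians(a)),np.sin(np.radians(a)); return Ro.from_matrix(np.array([[c,s,0],[s,-c,0],[0,0,-1.]]))
def rel(p0,R0,p1,R1):
    print("travel",(R0.inv().apply(np.array(p1)-p0)/250).round(4),"twist",((R0.inv()*R1).as_rotvec()/np.pi).round(4))
E
python3 - <<'E'
from h import *
s=get_state(); R=Ro.from_rotvec(s["tcp_rot"]); print(R.as_matrix().round(4), np.degrees(np.arctan2(R.as_matrix()[1,0],R.as_matrix()[0,0])))
rel([266.711,-592.773,231.29],down(-65.8),[570.5,-379.2,150],down(-81.5))
E
```

```text
[[ 4.103e-01 -9.119e-01 -5.000e-04]
 [-9.119e-01 -4.103e-01  1.700e-03]
 [-1.800e-03 -3.000e-04 -1.000e+00]] -65.77366024831039
travel [-0.2811 -1.4586  0.3252] twist [0.     0.     0.0872]
```

move_arm --travel '[[-0.05,-0.25,0],[-0.1,-0.5,0],[-0.15,-0.75,0],[-0.2,-1.0,0],[-0.2,-1.0,0]]' --twist '[[0,0,0.04],[0,0,0.0872],[0,0,0.0872],[0,0,0.0872],[0,0,0.0872]]' --claw '[-1,-1,-1,-1,-1]'

```text
time: 0.72
eef_pos: [476.8, -441.6, 230.7]
tcp_rot: [-2.386, 2.043, 0.001]
force: [0.2, -0.9, -0.4]
finger_gap: 85.3
```

```bash
python3 - <<'E'
from h import *
p=np.array([266.711,-592.773,231.29])+down(-65.8).apply(np.array([-.2,-1,0])*250)
s=get_state();print(p,s["eef_pos"],s["joint_positions"])
rel(p,down(-81.5),[570.5,-379.2,150],down(-81.5))
E
```

```text
[ 474.24487735 -444.68623573  231.29      ] [ 476.80529367 -441.60894648  230.70973773] [-9.21415606e-01  2.45848723e-01  1.55798823e+00  4.75468372e-04
  1.33879113e+00  4.94981768e-01]
travel [-0.2022 -0.4195  0.3252] twist [0. 0. 0.]
```

move_arm --travel '[[-0.1,-0.21,0],[-0.2022,-0.4195,0.1],[-0.2022,-0.4195,0.25],[-0.2022,-0.4195,0.3252],[-0.2022,-0.4195,0.3252],[-0.2022,-0.4195,0.3252]]' --twist '[[0,0,0],[0,0,0],[0,0,0],[0,0,0],[0,0,0],[0,0,0]]' --claw '[-1,-1,-1,-1,-1,-1]'

```text
time: 1.48
eef_pos: [570.4, -380.6, 151.8]
tcp_rot: [2.379, -2.052, 0.004]
force: [-0.1, -0.1, 1.2]
finger_gap: 85.3
```

```bash
python3 - <<'E'
from h import *
s=get_state();print(s["eef_pos"],s["tcp_rot"],np.degrees(np.arctan2(*Ro.from_rotvec(s["tcp_rot"]).as_matrix()[[1,0],0])))
ims=[]
X=[[570.5,-379.2,90],[585.4,-377,20]]
for n in("top","scene"):
    p,d=camera(n); q=proj(n,X); u,v=q[0].astype(int); c=p[v-40:v+40,u-50:u+50,::-1]; c=cv2.resize(c,(500,400),interpolation=cv2.INTER_CUBIC)
    for a in q: cv2.circle(c,tuple(((a-[u-50,v-40])*5+2).astype(int)),4,(0,255,0),1)
    ims.append(c)
cv2.imwrite("pics/c1.png",cv2.resize(np.hstack(ims),(800,320)))
E
```

```text
[ 570.42571418 -380.56842842  151.77109316] [ 2.3788635  -2.05177543  0.00408919] -81.555790557656
```

View pics/c1.png

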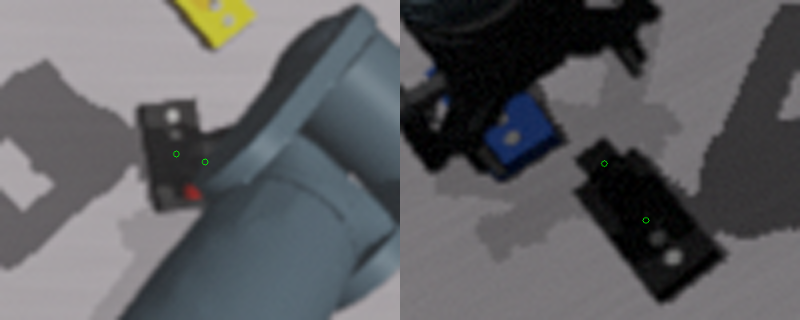

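The marks sit on the upright's top and the foot's middle in both views, the gripper is clear of the blue post, and the calibration agrees. I'll descend and grip.

move_arm --travel '[[0,0,0.15],[0,0,0.3],[0,0,0.4],[0,0,0.456],[0,0,0.456],[0,0,0.456],[0,0,0.456]]' --twist '[[0,0,0],[0,0,0],[0,0,0],[0,0,0],[0,0,0],[0,0,0],[0,0,0]]' --claw '[-1,-1,-1,-1,-1,-1,-1]'

```text
time: 2.45
eef_pos: [571.2, -379.8, 37.6]
tcp_rot: [2.38, -2.05, 0.004]
force: [0.4, 0.2, -0.7]
finger_gap: 85.4
```

move_arm --travel '[[0,0,0],[0,0,0],[0,0,0],[0,0,0],[0,0,0],[0,0,0],[0,0,0],[0,0,0],[0,0,0],[0,0,0]]' --twist '[[0,0,0],[0,0,0],[0,0,0],[0,0,0],[0,0,0],[0,0,0],[0,0,0],[0,0,0],[0,0,0],[0,0,0]]' --claw '[-0.2,0,0.2,0.4,0.6,0.8,1,1,1,1]'

```text
time: 3.7
eef_pos: [570.5, -379.3, 36.2]
tcp_rot: [2.38, -2.05, 0.001]
force: [0.3, -4.2, -0.2]
finger_gap: 23.6
```

move_arm --travel '[[0,0,-0.03],[0,0,-0.08],[0,0,-0.16],[0,0,-0.26],[0,0,-0.36],[0,0,-0.4],[0,0,-0.4],[0,0,-0.4]]' --twist '[[0,0,0],[0,0,0],[0,0,0],[0,0,0],[0,0,0],[0,0,0],[0,0,0],[0,0,0]]' --claw '[1,1,1,1,1,1,1,1]'

```text
time: 4.7
eef_pos: [569.7, -378.4, 134.6]
tcp_rot: [-2.38, 2.05, 0.004]
force: [-0.2, 0.1, -5.3]
finger_gap: 23.4
```

Gripped: the opening is 23.4 mm and the tool carries 5 N. Now I'll carry the post to the fixture in stages.

move_arm --travel '[[-0.06,0,-0.04],[-0.18,0,-0.08],[-0.32,0,-0.08],[-0.46,0,-0.08],[-0.6,0,-0.08],[-0.74,0,-0.08],[-0.88,0,-0.08],[-1,0,-0.08]]' --twist '[[0,0,0],[0,0,0],[0,0,0],[0,0,0.02],[0,0,0.04],[0,0,0.06],[0,0,0.08],[0,0,0.0994]]' --claw '[1,1,1,1,1,1,1,1]'

```text
time: 5.7
eef_pos: [532.5, -129.6, 156.0]
tcp_rot: [-2.031, 2.397, 0.001]
force: [0.3, 1.2, -4.3]
finger_gap: 23.6
```

```bash
python3 - <<'E'
from h import *
p=np.array([570.5,-379.2,136])+down(-81.5).apply(np.array([-1,0,-.08])*250)
s=get_state();print(p,s["eef_pos"],s["joint_positions"])
rel(p,down(-99.4),[501.5,235.1,156],down(-99.4))
E
```

```text
[ 533.54764722 -131.94603416  156.        ] [ 532.47222394 -129.57236228  156.00548275] [-4.45833271e-01  9.00679127e-02  1.87855681e+00  4.28234338e-04
  1.17373441e+00  1.28950066e+00]
travel [-1.4275  0.3663  0.    ] twist [0. 0. 0.]
```

move_arm --travel '[[-0.14,0.04,0],[-0.28,0.08,0],[-0.42,0.12,0],[-0.56,0.16,0],[-0.7,0.2,0],[-0.84,0.24,0],[-0.92,0.28,0],[-0.92,0.3663,0]]' --twist '[[0,0,0],[0,0,0],[0,0,0],[0,0,0],[0,0,0],[0,0,0],[0,0,0],[0,0,0]]' --claw '[1,1,1,1,1,1,1,1]'

```text
time: 6.7
eef_pos: [479.7, 111.8, 156.3]
tcp_rot: [-2.035, 2.392, 0.0]
force: [-0.2, -1.0, -5.2]
finger_gap: 23.3
```

move_arm --travel '[[-0.14,0,0],[-0.28,0,0],[-0.42,0,0],[-0.48,0,0],[-0.5075,0,0],[-0.5075,0,0],[-0.5075,0,0],[-0.5075,0,0]]' --twist '[[0,0,0],[0,0,0],[0,0,0],[0,0,0],[0,0,0],[0,0,0],[0,0,0],[0,0,0]]' --claw '[1,1,1,1,1,1,1,1]'

```text
time: 7.7
eef_pos: [501.0, 234.5, 156.0]
tcp_rot: [2.031, -2.396, 0.0]
force: [0.6, 0.5, -4.6]
finger_gap: 23.5
```

```bash
python3 - <<'E'
from h import *
s=get_state();print(s["eef_pos"],s["force"],s["joint_positions"].round(3),np.degrees(np.arctan2(*Ro.from_rotvec(s["tcp_rot"]).as_matrix()[[1,0],0])))
ims=[]
for n,hw in(("top",(60,48)),("scene",(60,48))):
    p,d=camera(n); np.savez(f"{n}2.npz",p=p,d=d); q=proj(n,[[520,232,50]])[0].astype(int); u,v=q
    print(n,u-60,v-48); ims.append(cv2.resize(p[v-48:v+48,u-60:u+60,::-1],(400,320),interpolation=cv2.INTER_CUBIC))
cv2.imwrite("pics/c2.png",cv2.convertScaleAbs(np.hstack(ims),alpha=1.4))
E
```

```text
[501.02528375 234.51313388 155.95225758] [ 0.62207137  0.52722779 -4.58676857] [ 0.233  0.102  1.866 -0.     1.174  1.968] -99.42185848070363
top 131 157
scene 250 95
```

View pics/c2.png

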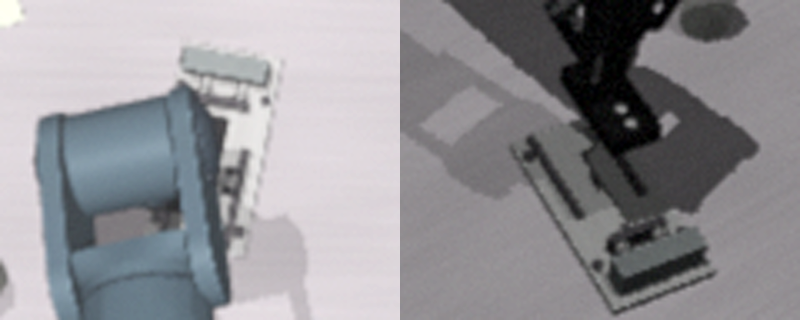

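The post is over the channel, with the foot's holes (+x end) towards the block and the knob away from it. I'll lower to just above the ribs and check.

move_arm --travel '[[0,0,0.1],[0,0,0.2],[0,0,0.3],[0,0,0.35],[0,0,0.37],[0,0,0.37],[0,0,0.37]]' --twist '[[0,0,0],[0,0,0],[0,0,0],[0,0,0],[0,0,0],[0,0,0],[0,0,0]]' --claw '[1,1,1,1,1,1,1]'

```text
time: 8.68
eef_pos: [501.9, 235.4, 64.6]
tcp_rot: [-2.032, 2.394, -0.002]
force: [0.7, -0.1, -4.9]
finger_gap: 23.4
```

```bash
python3 - <<'E'
from h import *
s=get_state();print(s["eef_pos"],s["force"])
n="scene"; p,d=camera(n); W=cloud(n,p,d)
g=p.max(-1).astype(int)
# foot top points: dark, z~48
O=np.array([541,228.6]); a=np.radians(-9.4); B=np.array([[np.cos(a),np.sin(a)],[-np.sin(a),np.cos(a)]])
F=(W[...,:2]-O)@B.T
for nm,z0,z1,zz in(("foot",42,50,46.),("block",40,48,44.)):
    m=(W[...,2]>z0)&(W[...,2]<z1)&(abs(F[...,1])<60)&((F[...,0]>-90)&(F[...,0]<40) if nm=="foot" else (F[...,0]>65)&(F[...,0]<110))
    v,u=np.nonzero(m); Q=(ray(n,np.c_[u,v],zz)[:,:2]-O)@B.T
    print(nm,len(Q),Q.min(0),Q.max(0),cv2.minAreaRect(Q.astype(np.float32)))
q=proj(n,[[530,230,20]])[0].astype(int);u,v=q
c=cv2.resize(p[v-36:v+36,u-48:u+48,::-1],(800,600),interpolation=cv2.INTER_CUBIC)
# overlay predicted foot outline (TCP = upright axis) and ribs
def f2w(x,y,z): return np.r_[O+B.T@np.array([x,y]),z]
def draw(pts,col):
    P=((proj(n,[f2w(*t) for t in pts])-[u-48,v-36]+.5)*600/72).astype(int); cv2.polylines(c,[P.reshape(-1,1,2)],True,col,1)
t=B@(s["eef_pos"][:2]-O); zf=s["eef_pos"][2]-36; print("tcp in fixture",t,zf)
draw([(t[0]+x,t[1]+y,zf+20) for x,y in((65,25),(65,-25),(-35,-25),(-35,25))],(0,255,0))
for y in(-35,35): draw([(x,y+k,18) for x,k in((5,4),(5,-4),(-105,-4),(-105,4))],(0,0,255))
draw([(x,y,44) for x,y in((75,45),(75,-45),(100,-45),(100,45))],(255,0,0))
cv2.imwrite("pics/c3.png",cv2.convertScaleAbs(c,alpha=1.5))
E
```

```text
[501.89386638 235.39938931  64.59998266] [ 0.66121188 -0.14218252 -4.92249411]
foot 231 [-76.68334013 -27.76565824] [27.97597335 25.80605652] ((-24.401268005371094, -1.0202312469482422), (104.8179702758789, 53.442848205566406), 0.4824465811252594)
block 204 [ 75.12621297 -44.93821515] [102.47916156  45.17926537] ((88.7774887084961, 0.10502243041992188), (27.283618927001953, 90.12278747558594), 0.07613217085599899)
tcp in fixture [-39.69153958   0.3210413 ] 28.59998266080879
```

View pics/c3.png

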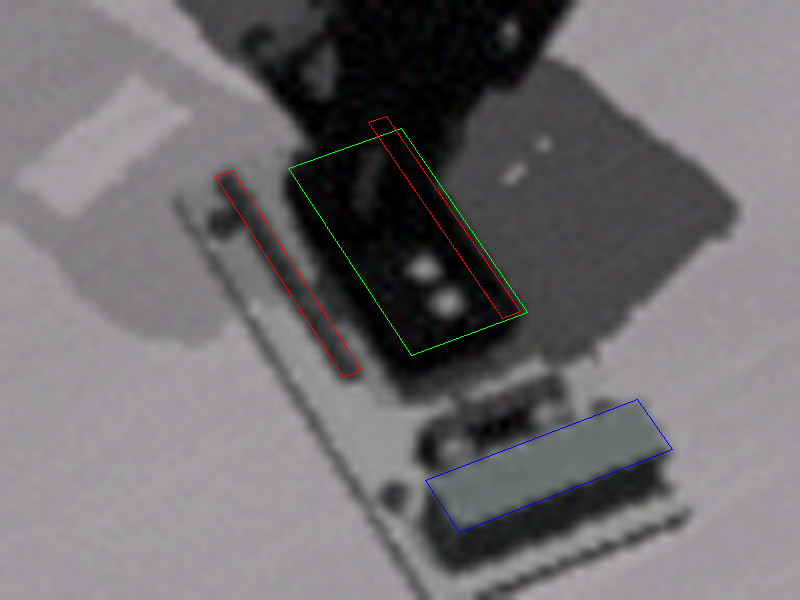

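The overlay matches: the foot is parallel to the ribs and centred to about 1 mm. I'll lower slowly until contact.

move_arm --travel '[[0,0,0.02],[0,0,0.04],[0,0,0.056],[0,0,0.06],[0,0,0.062],[0,0,0.064],[0,0,0.064]]' --twist '[[0,0,0],[0,0,0],[0,0,0],[0,0,0],[0,0,0],[0,0,0],[0,0,0]]' --claw '[1,1,1,1,1,1,1]'

```text
time: 9.6
eef_pos: [501.1, 235.2, 47.6]
tcp_rot: [-2.033, 2.395, -0.0]
force: [0.1, 0.1, -4.4]
finger_gap: 23.2
```

move_arm --travel '[[0,0,0.002],[0,0,0.004],[0,0,0.004],[0,0,0.004]]' --twist '[[0,0,0],[0,0,0],[0,0,0],[0,0,0]]' --claw '[1,1,1,1]'

```text
time: 10.1
eef_pos: [501.0, 235.2, 46.5]
tcp_rot: [-2.033, 2.395, -0.0]
force: [0.3, 0.4, -3.3]
finger_gap: 22.9
```

move_arm --travel '[[0,0,0.002],[0,0,0.002],[0,0,0.002],[0,0,0.002]]' --twist '[[0,0,0],[0,0,0],[0,0,0],[0,0,0]]' --claw '[1,1,1,1]'

```text
time: 10.6
eef_pos: [501.1, 235.2, 46.1]
tcp_rot: [-2.033, 2.395, -0.0]
force: [-1.8, -0.8, -1.7]
finger_gap: 23.0
```

move_arm --travel '[[0,0,0.002],[0,0,0.002],[0,0,0.002],[0,0,0.002]]' --twist '[[0,0,0],[0,0,0],[0,0,0],[0,0,0]]' --claw '[1,1,1,1]'

```text
time: 11.1
eef_pos: [501.1, 235.2, 46.1]
tcp_rot: [2.033, -2.395, 0.0]
force: [-4.9, -1.8, 6.0]
finger_gap: 23.2
```

move_arm --travel '[[0,0,-0.0015],[0,0,-0.0015],[0,-0.012,-0.0015],[0,-0.024,-0.0015],[0,-0.036,-0.0015],[0,-0.048,-0.0015],[0,-0.056,-0.0015],[0,-0.056,-0.0015],[0,-0.056,-0.0015]]' --twist '[[0,0,0],[0,0,0],[0,0,0],[0,0,0],[0,0,0],[0,0,0],[0,0,0],[0,0,0],[0,0,0]]' --claw '[1,1,1,1,1,1,1,1,1]'

```text
time: 12.22
eef_pos: [514.7, 233.4, 46.1]
tcp_rot: [-2.033, 2.395, 0.001]
force: [-5.2, 0.7, 5.1]
finger_gap: 23.4
```

move_arm --travel '[[0,-0.008,0],[0,-0.016,0],[0,-0.016,0],[0,-0.016,0]]' --twist '[[0,0,0],[0,0,0],[0,0,0],[0,0,0]]' --claw '[1,1,1,1]'

```text
time: 12.72
eef_pos: [518.6, 232.8, 46.1]
tcp_rot: [-2.033, 2.395, 0.002]
force: [-5.7, 0.5, 4.1]
finger_gap: 23.2
```

move_arm --travel '[[0,-0.008,0],[0,-0.012,0],[0,-0.012,0],[0,-0.012,0]]' --twist '[[0,0,0],[0,0,0],[0,0,0],[0,0,0]]' --claw '[1,1,1,1]'

```text
time: 13.22
eef_pos: [521.3, 232.3, 46.1]
tcp_rot: [2.033, -2.395, -0.002]
force: [-6.8, 0.7, 5.8]
finger_gap: 23.3
```

Friction is about 5 N because I'm pressing down roughly 10 N. I'll ease the vertical load so the push force reads clearly.

move_arm --travel '[[0,0,-0.0015],[0,0,-0.0015],[0,0,-0.0015],[0,0,-0.0015]]' --twist '[[0,0,0],[0,0,0],[0,0,0],[0,0,0]]' --claw '[1,1,1,1]'

```text
time: 13.72
eef_pos: [521.9, 232.0, 46.1]
tcp_rot: [-2.032, 2.395, -0.0]
force: [-1.7, 1.9, -0.5]
finger_gap: 23.4
```

move_arm --travel '[[0,-0.004,0],[0,-0.008,0],[0,-0.008,0],[0,-0.008,0]]' --twist '[[0,0,0],[0,0,0],[0,0,0],[0,0,0]]' --claw '[1,1,1,1]'

```text
time: 14.22
eef_pos: [523.2, 231.5, 46.2]
tcp_rot: [2.032, -2.394, -0.001]
force: [-5.6, 1.8, 2.7]
finger_gap: 23.2
```

move_arm --travel '[[0,-0.004,0],[0,-0.008,0],[0,-0.008,0],[0,-0.008,0]]' --twist '[[0,0,0],[0,0,0],[0,0,0],[0,0,0]]' --claw '[1,1,1,1]'

```text
time: 14.72
eef_pos: [524.7, 231.2, 46.2]
tcp_rot: [2.031, -2.393, -0.003]
force: [-8.3, 1.6, 3.9]
finger_gap: 23.0
```

The pad is in contact: measured −8.4 N along the push axis, of which about 4 N is friction. I'll keep pressing in small steps.

move_arm --travel '[[0,-0.004,0],[0,-0.008,0],[0,-0.012,0],[0,-0.012,0],[0,-0.012,0]]' --twist '[[0,0,0],[0,0,0],[0,0,0],[0,0,0],[0,0,0]]' --claw '[1,1,1,1,1]'

```text
time: 15.35
eef_pos: [526.9, 230.9, 46.3]
tcp_rot: [2.031, -2.392, -0.004]
force: [-10.5, 2.0, 8.0]
finger_gap: 23.4
```

```bash
cat > chk.py <<'E'
from h import *
import sys
O=np.array([541,228.6]); a=np.radians(-9.4); B=np.array([[np.cos(a),np.sin(a)],[-np.sin(a),np.cos(a)]])
s=get_state(); print("tcp_f",B@(s["eef_pos"][:2]-O),"F_f",B@s["force"][:2],s["force"],"M",s["moment"],s["finger_gap"])
print("tool z",Ro.from_rotvec(s["tcp_rot"]).as_matrix()[:,2].round(4))
n="scene"; p,d=camera(n); q=proj(n,[[560,225,40]])[0].astype(int);u,v=q
c=cv2.resize(p[v-36:v+36,u-48:u+48,::-1],(800,600),interpolation=cv2.INTER_CUBIC)
W=cloud(n,p,d); F=(W[...,:2]-O)@B.T; g=p.max(-1)
m=(g<60)&(abs(W[...,2]-30)<4)&(abs(F[...,1])<29)&(F[...,0]>-55)&(F[...,0]<66)
X=np.c_[F[m],W[...,2][m]]; print("foot top",len(X),X.min(0),X.max(0),cv2.minAreaRect(X[:,:2].astype(np.float32)))
A=np.c_[X[:,:2],np.ones(len(X))]; print("plane slope deg,height",np.linalg.lstsq(A,X[:,2],rcond=None)[0]*[57.3,57.3,1])
cv2.imwrite(sys.argv[1],cv2.convertScaleAbs(c,alpha=2))
E
python3 chk.py pics/c4.png
```

```text
tcp_f [-14.24185228  -0.06533158] F_f [-10.70769528   0.28786625] [-10.51689805   2.03284547   8.02876626] M [0.47886153 1.4428048  0.15228962] 23.438829531161016
tool z [-4.5e-03 -2.0e-04 -1.0e+00]
foot top 309 [-50.6747718 -28.8127302  26.1532152] [64.22198347 28.82188374 33.99067266] ((5.309669494628906, -4.530033111572266), (114.99838256835938, 57.43416976928711), 5.006738662719727)
plane slope deg,height [ 0.52964425  0.27416705 30.32691469]
```

View pics/c4.png

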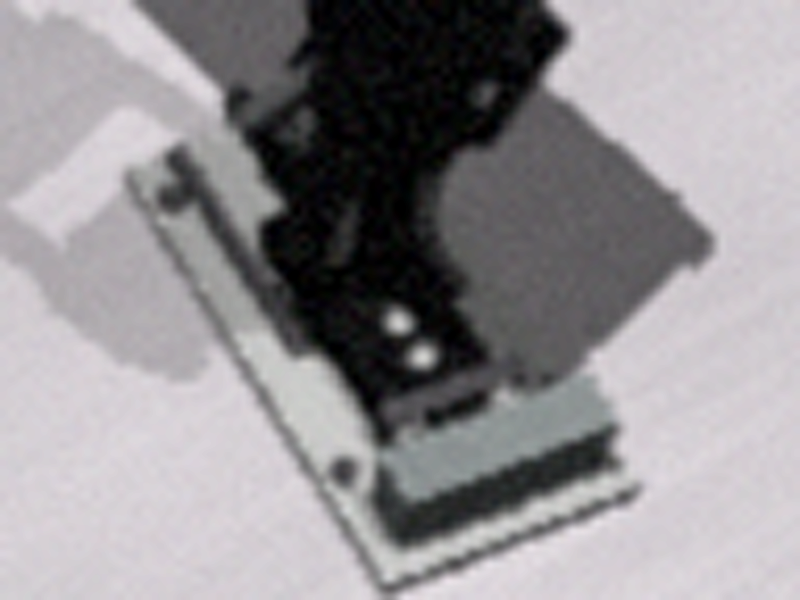

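The foot is seated between the ribs and flush against the pad, which is pressed about 5 mm. I'll cancel the slight 0.26° pitch, ease the downward load and push on.

move_arm --travel '[[0,0,-0.0012],[0,-0.004,-0.0016],[0,-0.008,-0.0016],[0,-0.012,-0.0016],[0,-0.012,-0.0016],[0,-0.012,-0.0016]]' --twist '[[0.0015,0,0],[0.0015,0,0],[0.0015,0,0],[0.0015,0,0],[0.0015,0,0],[0.0015,0,0]]' --claw '[1,1,1,1,1,1]'

```text
time: 16.15
eef_pos: [528.7, 230.5, 46.2]
tcp_rot: [2.031, -2.393, -0.002]
force: [-13.4, 2.6, 9.1]
finger_gap: 23.1
```

```bash
python3 chk.py pics/c5.png
```

```text
tcp_f [-12.40893308  -0.10672349] F_f [-13.65184019   0.39190434] [-13.40451734   2.61634185   9.12939433] M [0.63306582 1.97893452 0.21556563] 23.090351000096803
tool z [-0.0027 -0.001  -1.    ]
foot top 308 [-45.49624803 -28.69513456  26.06594997] [64.093448   28.66105186 33.94201976] ((9.385902404785156, 0.7523078918457031), (57.3503303527832, 108.95233917236328), 89.07594299316406)
plane slope deg,height [ 0.12571773  0.15991356 30.53849669]
```

move_arm --travel '[[0,0,-0.0012],[0,0,-0.0024],[0,0,-0.0024],[0,0,-0.0024],[0,0,-0.0024]]' --twist '[[0.0008,0,0],[0.0008,0,0],[0.0008,0,0],[0.0008,0,0],[0.0008,0,0]]' --claw '[1,1,1,1,1]'

```text
time: 16.82
eef_pos: [528.7, 230.5, 46.2]
tcp_rot: [2.033, -2.395, 0.001]
force: [-10.5, 3.2, 3.8]
finger_gap: 23.4
```

```bash
python3 chk.py pics/c5.png
```

```text
tcp_f [-12.41245736  -0.12220781] F_f [-10.83947558   1.4779464 ] [-10.45253783   3.22846855   3.79317125] M [0.77144573 1.6853828  0.176383  ] 23.39230848106587
tool z [ 1.0e-04 -1.2e-03 -1.0e+00]
foot top 312 [-47.32865142 -27.4279602   26.12896214] [64.43041546 28.13737397 33.99094282] ((8.82174301147461, 1.030782699584961), (55.593406677246094, 111.63334655761719), 89.20806121826172)
plane slope deg,height [ 0.54038246 -0.60373751 30.22535735]
```

move_arm --travel '[[0,-0.005,-0.0006],[0,-0.01,-0.0012],[0,-0.0125,-0.0014],[0,-0.0125,-0.0014],[0,-0.0125,-0.0014],[0,-0.0125,-0.0014]]' --twist '[[0,0,0],[0.0004,0,0],[0.0004,0,0],[0.0004,0,0],[0.0004,0,0],[0.0004,0,0]]' --claw '[1,1,1,1,1,1]'

```text
time: 17.62
eef_pos: [530.7, 230.2, 46.3]
tcp_rot: [2.032, -2.393, 0.0]
force: [-14.0, 3.6, 4.9]
finger_gap: 22.9
```

```bash
python3 chk.py pics/c5.png
```

```text
tcp_f [-10.4466534   -0.13337296] F_f [-14.40215099   1.21581299] [-14.0101874    3.55173241   4.94751455] M [0.90667224 2.22607867 0.1560888 ] 22.85811366616347
tool z [-0.0015 -0.0014 -1.    ]
foot top 300 [-44.84856773 -28.4011722   26.23652429] [65.6039015  28.71730188 33.99892765] ((10.381973266601562, 0.6599655151367188), (57.04299545288086, 109.96707916259766), 89.42870330810547)
plane slope deg,height [ 0.38427895 -0.48552785 30.34226482]
```

move_arm --travel '[[0,0,-0.0006],[0,0,-0.0006],[0,0,-0.0006],[0,0,-0.0006],[0,0,-0.0006],[0,0,-0.0006],[0,0,-0.0006],[0,0,-0.0006]]' --twist '[[0.0004,0,0],[0.0004,0,0],[0.0004,0,0],[0.0004,0,0],[0.0004,0,0],[0.0004,0,0],[0.0004,0,0],[0.0004,0,0]]' --claw '[1,1,1,1,1,1,1,1]'

```text
time: 18.68
eef_pos: [530.7, 230.2, 46.2]
tcp_rot: [2.032, -2.394, 0.002]
force: [-12.6, 3.5, 4.4]
finger_gap: 23.4
```

```bash
python3 chk.py pics/c5.png
```

```text
tcp_f [-10.44624513  -0.14862   ] F_f [-13.02045974   1.42457003] [-12.61295384   3.53202025   4.3562233 ] M [0.92180724 2.14771808 0.23533854] 23.381905396661107
tool z [-2.0e-04 -1.5e-03 -1.0e+00]
foot top 287 [-46.48123292 -28.68657318  26.11274301] [65.55895528 28.96073577 33.9504453 ] ((9.462944030761719, 1.461395263671875), (57.77283477783203, 110.977294921875), 88.52500915527344)
plane slope deg,height [ 0.29454441 -0.13318469 30.32324582]
```

View pics/c5.png

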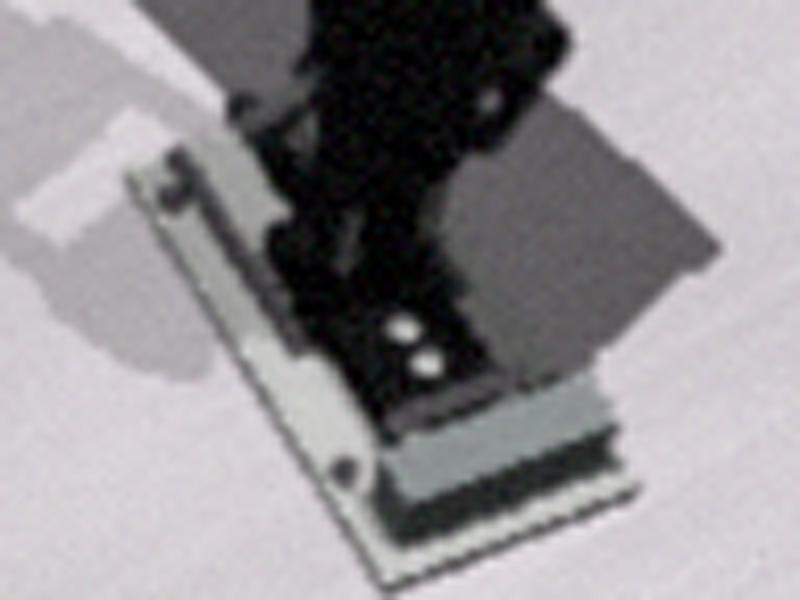

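The foot is flat in the channel and flush with the pad, which is about half pressed. The post hasn't moved during the hold, so I'll hand in.

```bash
python3 -c "
from cell import *
s=get_state();print(s['force'],s['eef_pos'],s['joint_vel'].round(4))
print(close_job())"
```

```text
[-12.83758075   3.76664265   4.43685324] [530.67779087 230.18249366  46.22285656] [-0.0016 -0.0001  0.0002  0.0015  0.0011 -0.0018]
the job is handed in; nothing more can be done
None
```

I gripped the tall black post and set it on the fixture plate between the ribs, with its red knob away from the stop block. I then pushed it against the sprung pad and handed the job in at about 19 s, still gripping and pushing.

**Last checks:**
- **Fit:** The tool was vertical to about 0.1°, and the foot looked flush with the pad in the last picture. It was about 0.15 mm off the channel's centre line by the arm's position and about 1 mm off in the camera check before lowering. The arm did not move during the one-second hold.
- **Pad travel:** The arm's position against the camera-located fixture gives about 9.5 mm of travel, good to about 2 mm.
- **Push force:** The wrist read 13 to 14 N along the push. I put up to about 4 N of that down to the foot rubbing on the plate, which leaves about 9 to 10 N on the pad. The pad force was not measured directly, and the highest wrist reading along the push was 14.4 N.
- **Remaining disagreements:** About 9 N of downward load and 1.4 N of sideways force remained. The foot's tilt measured from depth was noisy, at up to 0.6°.
- **Other objects:** I did not touch the short post, bottle, lens or screwdriver on purpose, but I did not re-measure their positions at the end.

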